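# Eject the spice jar and trap it on the lane

## Task

Get the spice jar out of its seat in the wooden spice rack: press the orange eject key beside the lane fully down with one finger, so that the spring pops the jar out, and trap the jar with the other finger in the lane, before it slides off the low end. Only press and block: do not grasp or lift the jar, and leave everything else on the worktop where it is. Finish while holding: the key still held fully down by one finger and the jar resting against the other finger, still on the lane.

Things in the scene. Friction and masses are not known exactly. Their poses are not given: they have to be found in the camera images.
- rack: Wooden spice rack, fixed, 235 x 97 x 146 mm (high end): one lane, 43 mm wide inside, 60 mm outside, sides 13 mm above its steel floor, sloping 21 degrees. Origin on the worktop below the middle of the low, open end; x points level up the lane, y left when looking up the lane, z up; the key is on the -y side. The floor is 22 mm above the worktop at the low end and rises 0.384 mm per mm of x.
- lane (a point): Point on the lane's floor at the middle of the low, open end. x points up along the sloping floor, y across (as the rack's y), z square to the floor. The lane is 244 mm long.
- trap_point (a point): Point on the middle line of the lane's floor abreast of the key's middle, 35 mm level from the low end, 35 mm above the worktop. A fingertip over it, up to about 35 mm above it, stands in the way of the popped jar, whose cap's upper edge (43 mm above the floor there) meets it. Axes as the rack's.
- key_top (a point): Centre of the top of the orange eject key, 44 mm (along the lane) by 28 mm, flat. It lies 47 mm to the -y side of the lane's middle line, abreast of the trap point; 71 mm above the worktop when released, 61 mm when fully down (then 26 mm above the floor at the trap point). Moves with the key. Axes as the rack's.
- eject_key (a joint): Press of the eject key, m: 0 released, 0.010 fully down; straight down, 1.2 N to start, 4.2 N fully down, springs back. Its catch pin stands 6 mm out of the floor in front of the jar; from about 0.006 it is below the floor and a spring pusher shoves the jar 30 mm down the lane; then it slides on by its weight and, unless stopped, is off the low end within about half a second.
- spice_jar: Spice jar with a black cap, a round glass jar of 41 mm diameter and 105 mm length, about 0.11 kg, lying in the lane with its cap down the slope. Origin at the centre of its bottom (high end); z points along it to the cap, that is down the lane.
- spice_jar_centre (a point): Centre of the spice jar, half-way along its axis. In its seat it is 157 mm up the lane from the low end (the cap's face at 104 mm) and 20 mm square above the floor.
- lemon: Yellow lemon, 74 x 51 x 53 mm, on the worktop to the left of the lane; a bystander. Origin at the underside.
- mandarin: Orange mandarin, 58 mm wide, 47 mm high, left of the lane; a bystander. Origin at the underside.
- salt_shaker: Grey-capped salt shaker, 44 mm wide, 90 mm high, standing to the right of the lane; a bystander. Origin at the underside.
- jam_jar: Red jam jar with a dark lid, 68 mm wide, 115 mm high, farther to the right; a bystander. Origin at the underside.
Mind the look-alikes: they are no part of the job. What is shaped like the spice_jar but blue or green is not meant.

How it is judged (in metres and radians):
On the way:
1. the eject key is pressed down past the point where it frees the jar (value of joint eject_key above 0.006 m), for 0.05 s.
At the end, for the whole second after the job is handed in: The key is held down at least 7 of its 10 mm; the jar has come at least 20 mm down from its seat and lies at rest on the lane floor, not overhanging the low end by more than about 7 mm, and a finger touches it (more than 0.03 N) (value of joint eject_key above 0.007 m and contact force between the fingers and spice_jar above 0.03 N and x of spice_jar_centre in the frame of lane between 0.045 and 0.137 m and z of spice_jar_centre in the frame of lane between 0.012 and 0.028 m and y of spice_jar_centre in the frame of lane between -0.01 and 0.01 m and linear speed of spice_jar below 0.02 m/s); the arm keeps its last pose, push and grip.
It fails at once if the jar slid off the low end of the lane (x of spice_jar_centre in the frame of lane below 0.03 m).
It fails at once if the jar was lifted off the lane floor (z of spice_jar_centre in the frame of lane above 0.034 m).
It fails at once if the jar was pressed hard (over 25 N) (contact force between the fingers and spice_jar above 25 N).
It fails at once if a bystander (lemon, mandarin, salt shaker, jam jar) was moved more than 25 mm (distance of any of lemon, mandarin, salt_shaker, jam_jar from where it was at the start of the episode above 0.025 m).
It also fails if it takes over 32 s, if anything falls off the work surface, if the arm or the gripper's body presses on something with over 40 N, if the wrist force passes 120 N, or if a joint passes its speed limit or range.

## Robot

A 6-joint arm with a two-finger parallel gripper is mounted at the origin on a cart in front of the work surface, level with it; the furniture and walls round the work are solid. World frame = base frame: x ahead of the robot, y to its left, z up, the work surface at z = 0. Lengths are in m, angles in degrees, forces in N, time in s.
With the tool pointing down it reaches from about 0.4 to 0.825 m from the base axis. Payload 7 kg.
Tool frame: the origin (TCP) lies midway between the tips of the shut fingers; the grasp point (between the pads) lies 19 mm behind it; z points along the fingers, y is the direction in which the jaws open and shut (so a half turn about z gives the same grasp; the last joint's range is limited). The gripper opens to 88 mm and grips with 3 to 60 N. Pads are 19 mm wide; open, the fingers measure 130 mm over their backs; the gripper's body (78 mm by 193 mm) begins 47 mm behind the grasp point.
Start: joints at [90.247, 20.546, 0.682, 0, -70.136, -16.507], TCP at [0.189, 0.648, 0.227] pointing down, gripper open.
Joint ranges: [-176.03, 176.03], [-82.01, 121.73], [-58.28, 71.71], [-173.87, 95.51], [-174.79, -0.11], [-173.66, 173.66]. Speed limits (degrees/s): [136.94, 136.94, 172.46, 180, 180, 180].

## Interface

Orientations are given as [roll, pitch, yaw] about the fixed x, y, z axes, in that order (R = Rz(yaw) Ry(pitch) Rx(roll)).
In Python, from plant import get_state, imaging, r, models gives the robot as it stands.
- The arm moves only by the tool arm_command, never from a script. Its argument "commands" is a list of rows, each a list of 7 numbers: the shift along the tool's x, y, z in mm, then the turn, a rotation vector about the tool's x, y, z in rad, then the opening, from -1 (shut) to 1 (fully open). A call has 1 to 5 rows; each row is the pose to reach, as a shift and turn from the pose measured when the call began, along the tool's axes at that moment; what a row does not reach only later rows make up. A row lasts 1/8 s, in which the tool goes at most 62.5 mm and 10.7 degrees, less where a joint would pass 70% of its speed; a pose out of reach is approached as far as the arm can. A call with a gripper value outside its range is refused whole. The fingers move at their own pace and stop on an object; "squeeze" is the grip in N (left out, the last holds). Time passes only in rows, so rows that repeat a pose let the fingers close. It gives the time, the measured TCP pose, the force and the opening at its end, in the units of the state.
- get_state(): the state, without advancing time (a new reading comes with each control period).
- imaging.capture(name): name is "scene" or "side" or "wrist"; returns a dict with "pixels" (480x640x3 uint8, red, green, blue), "fx", "fy", "cx", "cy" (pixels), "D" ([k1, k2, p1, p2, k3] as OpenCV has them; the pictures are not rectified), "rvec" (rotation vector, rad) and "tvec" (3), from world to camera coordinates, as OpenCV has them; the wrist camera has in their place "hand_eye" (4x4, takes a point from camera to tool coordinates, whose origin is the TCP and whose axes are the flange's). Camera axes: x right, y down, z forward; pixel columns grow to the right and rows downward; lengths in m; the calibration is good to about 2 mm. A picture is of the moment at which its call begins: read the wrist's pose just before it. There is no depth.
- r.close_job(): hands the job in, once; it reports no verdict.
Trained networks look in the newest picture that a camera, given by its name, has taken for a name from the list of things; names that differ only in an ending like _2 or _b are one class to them, and where a whole thing is asked for, a point or a joint stands for the part that bears it (a point fixed in the world has none). Each returns a list of dicts, best first, with "conf" (0 to 1); they miss things now and then, are a little off and sometimes report something else, mostly with a low value. They report only what shows in the picture. A call takes as long as a camera call. They do not tell look-alikes from the thing itself.
- models.outline_of(camera, name): "pixels" (480x640 bool, what is visible of it) and "rect" ([centre column, centre row, width, height] in pixels, round what is visible of it).
The state is a dict: "time_s": time; "joints": joint angles; "qd": joint speeds; "joint_torque": joint torques, N m; "tcp_pos": TCP position; "eef_rot": TCP orientation; "contact_force": force on the tool from outside, world axes, zero at the start; "moment": the same for the moment, N m; "gripper_width": finger opening in m.
Only numpy, scipy, OpenCV 4.12 (cv2) and the standard library are available. Lean on these libraries where they do the work, as an engineer would, in place of code of your own. Each camera call takes 0.05 s, during which the arm holds its last target. There are 200 camera calls.

## Working session

There is one attempt and no reset: what is moved stays moved. The work goes in short steps, Python scripts to look and compute and a tool call to move; the robot and the scene stay as the last step left them, time stands still between calls to the robot, and variables do not carry over. Pictures are saved under pics/ and viewed, on a budget of 10 in all, crops included, one or two more only if the job needs it, and the job is handed in when it is done.

Besides the shell and the picture viewer there is one more tool, called after ">>>" by a JSON object that holds its "fn" and its "kwargs", one argument or row to a line. arm_command: Moves the arm, as the interface text tells. Its arguments: {"type":"object","properties":{"commands":{"type":"array","items":{"type":"array","items":{"type":"number"}}},"squeeze":{"type":"number"}},"required":["commands"]}

```bash
ls; mkdir -p pics; python3 - <<'E'
from plant import get_state, imaging, r, models
import cv2
s=get_state(); print({k:s[k] for k in('time_s','tcp_pos','eef_rot','gripper_width','contact_force')})
for n in('scene','side'):
    c=imaging.capture(n); cv2.imwrite(f'pics/{n}0.png',c['pixels'][:,:,::-1]); print(n,c['fx'],c['cx'],c['cy'],c['D'],c['rvec'],c['tvec'])
    for t in('rack','eject_key','spice_jar','salt_shaker','lemon','mandarin','jam_jar'):
        print(t,[(round(float(d['conf']),2),[round(float(v)) for v in d['rect']]) for d in models.outline_of(n,t)])
E
```

```text
pics
{'time_s': 0.0, 'tcp_pos': array([0.18886474, 0.64753971, 0.22563038]), 'eef_rot': array([ 1.79906121e+02, -5.70201660e-03, -1.62683215e+01]), 'gripper_width': 0.08726196222945912, 'contact_force': array([ 0.53132658, -1.03089619, -0.54600712])}
scene 584.570522915988 325.815863914146 240.91966160538732 [-0.02076745  0.          0.          0.          0.        ] [ 2.13273031 -0.68862387  0.32343962] [-0.56616576  0.26561492  1.35448621]
rack [(0.85, [275, 230, 85, 75])]
eject_key [(0.76, [259, 242, 25, 33])]
spice_jar [(0.77, [279, 218, 37, 30]), (0.71, [336, 257, 27, 33]), (0.62, [312, 198, 34, 22])]
salt_shaker [(0.67, [296, 265, 13, 34])]
lemon [(0.72, [229, 224, 19, 19])]
mandarin [(0.61, [263, 212, 14, 11])]
jam_jar [(0.87, [362, 368, 29, 60]), (0.54, [226, 224, 17, 14]), (0.16, [273, 232, 82, 76])]
side 449.27475545197166 326.5627509160021 240.43529294656952 [-0.06413398  0.          0.          0.          0.        ] [-0.04035845  2.85605391 -1.29552695] [0.6338351  0.15047345 0.97636415]
rack []
eject_key [(0.65, [399, 306, 23, 26])]
spice_jar [(0.83, [348, 302, 57, 39]), (0.76, [246, 381, 30, 57]), (0.72, [313, 269, 49, 25])]
salt_shaker []
lemon [(0.96, [401, 395, 32, 29])]
mandarin [(0.94, [332, 388, 34, 32]), (0.46, [390, 306, 43, 27])]
jam_jar [(0.92, [385, 171, 26, 40])]
```

```bash
python3 - <<'E'
import cv2,numpy as np
a=cv2.imread('pics/scene0.png')[150:420,180:440]; b=cv2.imread('pics/side0.png')[140:440,200:460]
a=cv2.resize(a,(400,415),interpolation=3); b=cv2.resize(b,(400,461),interpolation=3)
o=np.zeros((461,800,3),np.uint8); o[:415,:400]=a;o[:,400:]=b; cv2.imwrite('pics/both0.png',o)
E
```

```text
(no output)
```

View pics/both0.png

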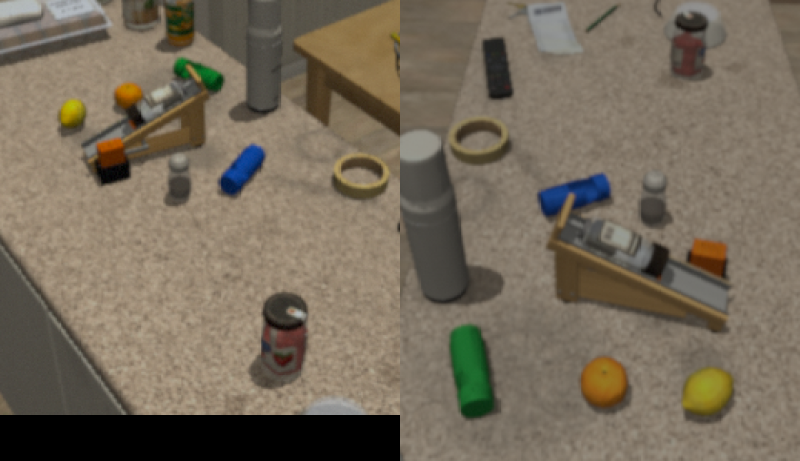

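```bash
cat > h.py <<'E'
import numpy as np,cv2
from scipy.optimize import least_squares
from scipy.spatial.transform import Rotation as Rn
SL=np.arctan(0.384); c,s=np.cos(SL),np.sin(SL)
def proj(cam,P):
    K=np.array([[cam['fx'],0,cam['cx']],[0,cam['fy'],cam['cy']],[0,0,1.]])
    return cv2.projectPoints(np.asarray(P,float).reshape(-1,1,3),np.array(cam['rvec'],float),np.array(cam['tvec'],float),K,np.array(cam['D'],float))[0][:,0]
def wristcam(cam,st):
    T=np.eye(4);T[:3,:3]=Rn.from_euler('xyz',st['eef_rot'],degrees=True).as_matrix();T[:3,3]=st['tcp_pos']
    M=np.linalg.inv(T@np.array(cam['hand_eye'])); cam['rvec']=cv2.Rodrigues(M[:3,:3])[0];cam['tvec']=M[:3,3]; return cam
def world(p,L):  # rack->world; p=(x,y,yaw rad)
    L=np.atleast_2d(np.asarray(L,float)); a=p[2]
    return L@np.array([[np.cos(a),-np.sin(a),0],[np.sin(a),np.cos(a),0],[0,0,1]]).T+[p[0],p[1],0]
def lane(L): # lane coords->rack
    L=np.atleast_2d(np.asarray(L,float)); return np.c_[L[:,0]*c-L[:,2]*s,L[:,1],.022+L[:,0]*s+L[:,2]*c]
t=np.linspace(0,2*np.pi,24,endpoint=False)
def jar(x0=.104,n=105): return lane(np.vstack([np.c_[np.full(24,x),.0205*np.cos(t),.0205+.0205*np.sin(t)] for x in (x0,x0+.105)]))
def keyt(z=.071): return np.array([[.035+a*.022,-.047+b*.014,z] for a,b in((1,1),(1,-1),(-1,-1),(-1,1))])
def floor(): return lane([[0,.0215,0],[0,-.0215,0],[.244,-.0215,0],[.244,.0215,0]])
def rails(): return lane([[0,.03,.013],[0,-.03,.013],[.244,-.03,.013],[.244,.03,.013]])
def draw(img,cam,p,off=(0,0),sc=1,z=.071):
    for L,col in((keyt(z),(255,0,255)),(floor(),(0,255,0)),(rails(),(255,255,0))):
        q=(proj(cam,world(p,L))-off+.5)*sc-.5; cv2.polylines(img,[np.int32(q*8)],True,col,1,16,3)
    q=(proj(cam,world(p,jar()))-off+.5)*sc-.5
    for k in(q[:24],q[24:]): cv2.polylines(img,[np.int32(k*8)],True,(0,0,255),1,16,3)
E
python3 - <<'E'
from h import *
from plant import imaging,models
cams={};obs=[]
for n in('scene','side'):
    cam=cams[n]=imaging.capture(n)
    j=models.outline_of(n,'spice_jar')
    j=min(j,key=lambda d:np.hypot(*(np.array(d['rect'][:2])-((279,218) if n=='scene' else (348,302)))))
    k=models.outline_of(n,'eject_key')[0]
    hsv=cv2.cvtColor(cam['pixels'],cv2.COLOR_RGB2HSV)
    m=(hsv[...,0]<14)&(hsv[...,1]>180)
    x,y,w,h=[int(v) for v in k['rect']]
    mm=np.zeros_like(m);mm[y-h//2-4:y+h//2+5,x-w//2-4:x+w//2+5]=1
    m&=mm; ys,xs=np.where(m); print(n,'orange box',xs.min(),xs.max(),ys.min(),ys.max(),'V range',np.percentile(hsv[...,2][m],[5,30,50,70,95]))
    top=m&(hsv[...,2]>np.percentile(hsv[...,2][m],[5,95]).mean()); ys2,xs2=np.where(top)
    print('top cen',xs2.mean(),ys2.mean(),len(xs2),'jar',j['rect'])
    obs.append((cam,np.array([xs2.mean(),ys2.mean()]),np.array(j['rect'])))
def res(p):
    o=[]
    for cam,kt,jr in obs:
        o.append(proj(cam,world(p,keyt())).mean(0)-kt)
        q=proj(cam,world(p,jar())); o.append((q.max(0)+q.min(0))/2-jr[:2])
    return np.concatenate(o)
best=min((least_squares(res,[.3,.6,a],x_scale=[.1,.1,1],loss='soft_l1') for a in np.arange(0,6.28,.7)),key=lambda r:r.cost)
print(best.x,np.degrees(best.x[2]),best.fun)
out=[]
for n,off in(('scene',(225,185)),('side',(290,260))):
    cr=cams[n]['pixels'][off[1]:off[1]+95,off[0]:off[0]+130,::-1]
    im=cv2.resize(cr,None,fx=6,fy=6,interpolation=cv2.INTER_CUBIC)[:,:]
    draw(im,cams[n],best.x,off,6); out.append(cv2.resize(im,(400,292)) if 0 else im)
o=np.vstack(out); cv2.imwrite('pics/ov0.png',cv2.resize(o,None,fx=.52,fy=.52,interpolation=cv2.INTER_AREA))
E
```

```text
scene orange box 243 261 240 259 V range [ 52.3   83.    85.    87.   143.85]
top cen 251.3125 245.75 32 jar [280.1, 217.9, 35.5, 29.9]
side orange box 388 410 296 319 V range [ 63.2  81.   82.   84.8 140.8]
top cen 399.18518518518516 303.2962962962963 27 jar [345.6, 301.3, 51.8, 38.0]
[ 0.46224138  0.10732859 -0.18666279] -10.694989991229093 [-0.4459283  -2.20254035 -0.09500819 -1.05805939  0.78485396 -2.20317564
 -0.52838902 -0.15732959]
```

View pics/ov0.png

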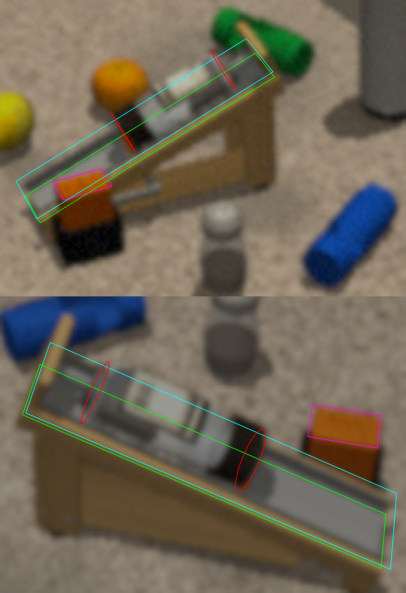

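The fit puts the rack's low end at about (0.462, 0.107) with yaw -10.7°. The key's top and the lane line up with the overlay in both views. In the full crops, the lemon and mandarin are on the +y side and the salt shaker on the -y side. I'll move above it now.

>>> {"fn": "arm_command", "kwargs": {
  "commands": [
    [450,462,0,0,0,-0.098,-0.41],
    [450,462,0,0,0,-0.098,-0.41],
    [450,462,0,0,0,-0.098,-0.41],
    [450,462,0,0,0,-0.098,-0.41],
    [450,462,0,0,0,-0.098,-0.41]
  ]
}}

```text
time_s: 1.72
tcp_pos: [0.3363, 0.3703, 0.2269]
eef_rot: [-180.0, -0.0, -10.6]
contact_force: [1.1, 0.8, 0.7]
gripper_width: 0.0431
```

>>> {"fn": "arm_command", "kwargs": {
  "commands": [
    [207,258,0,0,0,0,-0.41],
    [207,258,0,0,0,0,-0.41],
    [207,258,0,0,0,0,-0.41],
    [207,258,0,0,0,0,-0.41],
    [207,258,0,0,0,0,-0.41]
  ]
}}

```text
time_s: 2.35
tcp_pos: [0.4835, 0.0945, 0.2273]
eef_rot: [-179.9, -0.1, -10.6]
contact_force: [1.2, 0.9, 0.2]
gripper_width: 0.0257
```

>>> {"fn": "arm_command", "kwargs": {
  "commands": [
    [0,0,0,0,0,0,-0.41],
    [0,0,0,0,0,0,-0.41]
  ]
}}

```text
time_s: 2.6
tcp_pos: [0.4835, 0.0941, 0.2274]
eef_rot: [-179.9, -0.1, -10.7]
contact_force: [0.2, 0.1, 1.0]
gripper_width: 0.0261
```

```bash
python3 - <<'E'
from h import *
from plant import imaging,models,get_state
p=[.46224,.10733,-.18666]
s=get_state(); cam=wristcam(imaging.capture('wrist'),s)
print(s['tcp_pos'],s['eef_rot'],s['gripper_width'],s['contact_force'])
im=cam['pixels'][:,:,::-1].copy(); draw(im,cam,p); cv2.imwrite('pics/w1.png',im)
print(proj(cam,world(p,keyt())))
E
```

```text
[0.48353886 0.09409684 0.22737144] [-1.79889491e+02 -8.17296700e-02 -1.06853352e+01] 0.026091054955488965 [0.17221933 0.0541667  1.00637624]
[[346.51624446 185.6086585 ]
 [379.96466212 185.72063001]
 [377.70643565 236.5844316 ]
 [345.44032124 236.52641549]]
```

View pics/w1.png

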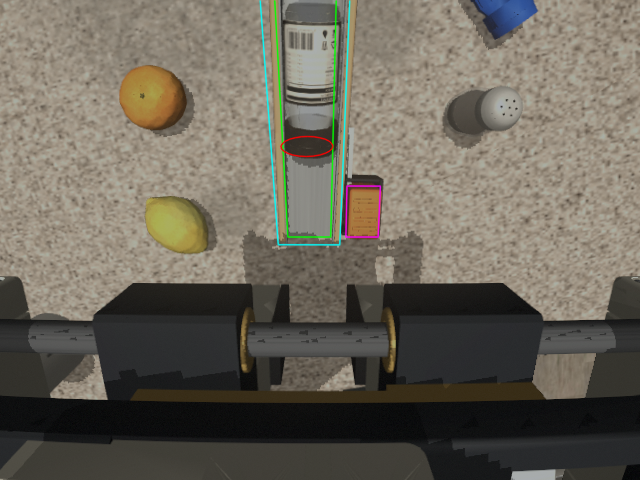

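```bash
python3 - <<'E'
from h import *
from plant import imaging,get_state
s=get_state(); cam=wristcam(imaging.capture('wrist'),s)
px=cam['pixels']; hsv=cv2.cvtColor(px,cv2.COLOR_RGB2HSV)
x0,y0=335,165
m=((hsv[...,0]<16)&(hsv[...,1]>120)&(hsv[...,2]>110))[y0:250,x0:400].astype(np.uint8)
n,l,st,ce=cv2.connectedComponentsWithStats(m); k=1+np.argmax(st[1:,4]); b=st[k]; print('orange',b[0]+x0,b[1]+y0,b[2],b[3],b[4],ce[k]+[x0,y0])
kc=ce[k]+[x0,y0]
j=[66,100]
# steel floor/rail: print row 215 and row 20 colours
for row in(215,150,20): print(row,[(c,tuple(int(v) for v in px[row,c])) for c in range(258,360,3)])
p0=[.46224,.10733,-.18666]
f=least_squares(lambda d:proj(cam,world([d[0],d[1],p0[2]],keyt())).mean(0)-kc,p0[:2]); print(f.x)
E
```

```text
orange 349 188 34 50 623 [366.16532905 217.65008026]
215 [(258, (141, 131, 116)), (261, (147, 138, 124)), (264, (147, 137, 124)), (267, (151, 142, 128)), (270, (164, 153, 139)), (273, (164, 154, 140)), (276, (161, 153, 138)), (279, (143, 121, 89)), (282, (168, 148, 107)), (285, (149, 130, 102)), (288, (73, 72, 67)), (291, (139, 139, 133)), (294, (139, 139, 133)), (297, (140, 139, 134)), (300, (140, 138, 133)), (303, (141, 141, 134)), (306, (140, 139, 134)), (309, (142, 141, 136)), (312, (139, 138, 132)), (315, (138, 138, 132)), (318, (138, 138, 132)), (321, (137, 136, 130)), (324, (136, 135, 130)), (327, (141, 140, 134)), (330, (139, 137, 132)), (333, (120, 119, 113)), (336, (150, 128, 97)), (339, (168, 147, 106)), (342, (148, 124, 89)), (345, (70, 48, 34)), (348, (74, 48, 33)), (351, (167, 111, 59)), (354, (167, 123, 65)), (357, (167, 122, 65))]
150 [(258, (153, 142, 127)), (261, (154, 144, 128)), (264, (145, 134, 120)), (267, (152, 143, 130)), (270, (140, 132, 119)), (273, (121, 112, 100)), (276, (135, 118, 95)), (279, (168, 149, 108)), (282, (160, 136, 98)), (285, (103, 103, 97)),
[... 610 characters left out ...]
, 131, 118)), (270, (137, 127, 114)), (273, (167, 143, 102)), (276, (167, 147, 106)), (279, (155, 132, 97)), (282, (83, 83, 79)), (285, (37, 34, 30)), (288, (72, 69, 60)), (291, (92, 88, 79)), (294, (108, 104, 95)), (297, (117, 115, 107)), (300, (110, 110, 104)), (303, (103, 103, 100)), (306, (99, 100, 97)), (309, (95, 96, 95)), (312, (97, 98, 97)), (315, (97, 97, 97)), (318, (97, 97, 96)), (321, (97, 97, 94)), (324, (97, 97, 93)), (327, (96, 97, 92)), (330, (97, 96, 90)), (333, (88, 86, 81)), (336, (95, 93, 85)), (339, (85, 81, 73)), (342, (90, 88, 83)), (345, (75, 74, 71)), (348, (111, 101, 85)), (351, (167, 147, 105)), (354, (166, 147, 106)), (357, (122, 110, 94))]
[0.45590616 0.10578928]
```

```bash
cat > fit.py <<'E'
from h import *
from plant import imaging,get_state
s=get_state(); cam=wristcam(imaging.capture('wrist'),s)
rows=np.array([215,150,20]); L=np.array([278,275,271.5]); R=np.array([344,347.5,357.5])
def res(p):
    o=[]
    for sgn,ob in((.03,L),(-.03,R)):
        q=proj(cam,world(p,lane([[x,sgn,.013] for x in np.linspace(0,.25,26)])))
        i=np.argsort(q[:,1]); o.append(np.interp(rows,q[i,1],q[i,0])-ob)
    o.append(proj(cam,world(p,keyt())).mean(0)-[366,210])
    return np.concatenate(o)
f=least_squares(res,[.46224,.10733,-.18666],x_scale=[.1,.1,1]); p=f.x; print(p,np.degrees(p[2]),f.fun.round(1))
im=cam['pixels'][:,:,::-1].copy(); draw(im,cam,p); cv2.imwrite('pics/w2.png',cv2.resize(im[0:260,230:420],None,fx=2.3,fy=2.3,interpolation=2))
print('key',world(p,[.035,-.047,.071]),'trap',world(p,[.035,0,.035]),'mid',world(p,[.035,-.0235,.071]))
E
python3 fit.py
```

```text
[ 0.46385645  0.10632874 -0.21144506] -12.114909723353376 [ 0.2  0.5 -1.  -0.7  0.8  0.6 -0.4 -0.1]
key [[0.48821292 0.05302993 0.071     ]] trap [[0.49807695 0.09898318 0.035     ]] mid [[0.49314494 0.07600656 0.071     ]]
```

View pics/w2.png

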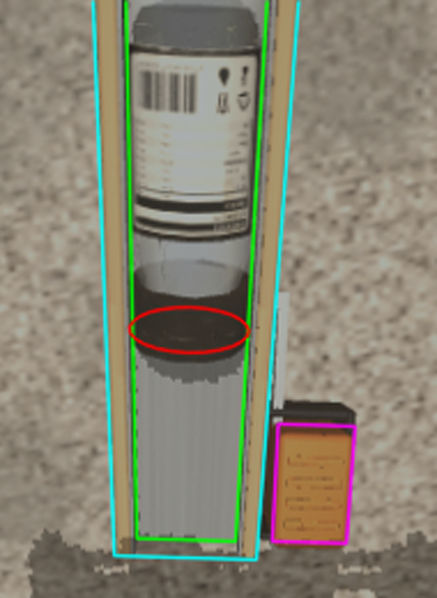

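The refined fit overlays within 1 px. The midpoint between the fingers should be (0.493, 0.076) with yaw -12.1°. I'll align, then descend to just above the key.

>>> {"fn": "arm_command", "kwargs": {
  "commands": [
    [13,16,0,0,0,0.025,-0.41],
    [13,16,50,0,0,0.025,-0.41],
    [13,16,95,0,0,0.025,-0.41],
    [13,16,130,0,0,0.025,-0.41],
    [13,16,130,0,0,0.025,-0.41]
  ]
}}

```text
time_s: 3.38
tcp_pos: [0.4914, 0.0781, 0.0955]
eef_rot: [179.9, 0.1, -11.8]
contact_force: [-0.3, -0.6, 0.6]
gripper_width: 0.0261
```

```bash
python3 - <<'E'
from h import *
from plant import imaging,get_state
p=[.46386,.10633,-.21145]
s=get_state(); cam=wristcam(imaging.capture('wrist'),s)
R=Rn.from_euler('xyz',s['eef_rot'],degrees=True)
print(s['tcp_pos'],s['eef_rot'],s['gripper_width'],s['contact_force'],'err tool mm',R.inv().apply(world(p,[.035,-.0235,.071])[0]-s['tcp_pos'])*1e3)
im=cam['pixels'][:,:,::-1].copy(); draw(im,cam,p); o=[cv2.resize(im,(400,300))]
for n,off in(('side',(300,240)),):
    cam=imaging.capture(n); cr=cam['pixels'][off[1]:off[1]+100,off[0]:off[0]+133,::-1]
    im=cv2.resize(cr,(400,300),interpolation=2); draw(im,cam,p,off,3); o.append(im)
cv2.imwrite('pics/w3.png',np.hstack(o))
E
```

```text
[0.49135804 0.07808022 0.09549111] [ 1.79927033e+02  1.40534002e-01 -1.18039050e+01] 0.02605886536209012 [-0.32242902 -0.61798574  0.55506756] err tool mm [ 2.23646628  1.63130045 24.48779452]
```

View pics/w3.png

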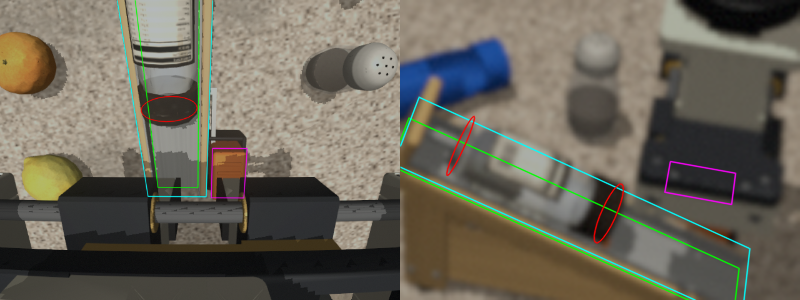

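>>> {"fn": "arm_command", "kwargs": {
  "commands": [
    [3,1.5,8,0,0,0.005,-0.41],
    [3,1.5,16,0,0,0.005,-0.41],
    [3,1.5,22,0,0,0.005,-0.41],
    [3,1.5,22,0,0,0.005,-0.41]
  ]
}}

```text
time_s: 3.98
tcp_pos: [0.4961, 0.0765, 0.076]
eef_rot: [-179.9, -0.1, -12.1]
contact_force: [0.2, -1.2, -0.3]
gripper_width: 0.0258
```

```bash
python3 - <<'E'
from h import *
from plant import imaging,get_state
p=[.46386,.10633,-.21145]
s=get_state(); R=Rn.from_euler('xyz',s['eef_rot'],degrees=True)
print(s['tcp_pos'],s['eef_rot'],s['contact_force'],'err',R.inv().apply(world(p,[.035,-.0235,.071])[0]-s['tcp_pos'])*1e3)
cam=wristcam(imaging.capture('wrist'),s)
im=cam['pixels'][:,:,::-1].copy(); cv2.imwrite('pics/w4.png',cv2.resize(im[180:420,180:460],None,fx=2.5,fy=2.5))
E
```

```text
[0.49610154 0.07646213 0.07597501] [-1.79916964e+02 -8.26175033e-02 -1.21027666e+01] [ 0.20401713 -1.22063567 -0.3381375 ] err [-2.79944718  1.07073811  4.96943224]
```

View pics/w4.png

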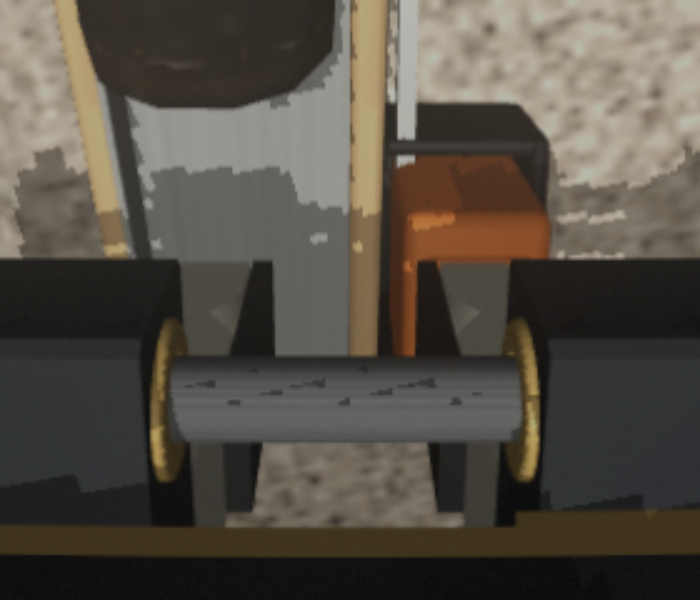

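The right finger is centred over the orange key (about px 415–510 of 395–548). The left finger stands over the middle of the lane, and the jar's cap is still in its seat. I'll press now.

>>> {"fn": "arm_command", "kwargs": {
  "commands": [
    [-2,1,7,0,0,0,-0.41],
    [-2,1,11,0,0,0,-0.41],
    [-2,1,15,0,0,0,-0.41],
    [-2,1,16,0,0,0,-0.41],
    [-2,1,16,0,0,0,-0.41]
  ]
}}

```text
time_s: 4.65
tcp_pos: [0.4944, 0.0761, 0.0614]
eef_rot: [-179.9, -0.1, -12.1]
contact_force: [-5.3, 0.1, 16.9]
gripper_width: 0.0258
```

```bash
cat > look.py <<'E'
from h import *
import sys
from plant import imaging,get_state
p=[.46386,.10633,-.21145]
s=get_state(); R=Rn.from_euler('xyz',s['eef_rot'],degrees=True)
print(s['tcp_pos'],s['eef_rot'],s['gripper_width'],s['contact_force'],s['moment'],'err',R.inv().apply(world(p,[.035,-.0235,.061])[0]-s['tcp_pos'])*1e3)
cam=wristcam(imaging.capture('wrist'),s)
im=cam['pixels'][:,:,::-1].copy(); o=[cv2.resize(im[40:340,160:560],(400,300))]
cam=imaging.capture('side');off=(310,250); cr=cam['pixels'][off[1]:off[1]+90,off[0]:off[0]+120,::-1]
im=cv2.resize(cr,(400,300),interpolation=2); draw(im,cam,p,off,400/120,.061); o.append(im)
cv2.imwrite(sys.argv[1],np.hstack(o))
E
python3 look.py pics/w5.png
```

```text
[0.49437157 0.07611657 0.06136606] [-1.79908185e+02 -1.36490381e-01 -1.20540748e+01] 0.025837476425468655 [-5.26603426  0.08655825 16.92926091] [ 0.00378196  1.97775944 -0.07463393] err [-1.17438607  0.36252953  0.36268661]
```

View pics/w5.png

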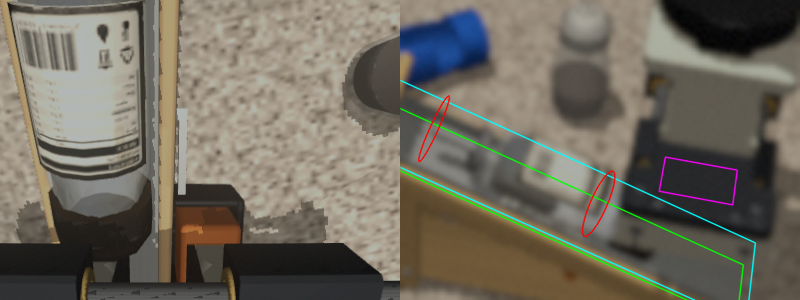

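The key is down (tip at 0.0614 m, bottomed with about 17 N). The jar has come down and its cap is against the lane finger. I'll ease the push slightly, let it settle, and re-check.

>>> {"fn": "arm_command", "kwargs": {
  "commands": [
    [0,0,0.8,0,0,0,-0.41],
    [0,0,0.8,0,0,0,-0.41],
    [0,0,0.8,0,0,0,-0.41],
    [0,0,0.8,0,0,0,-0.41]
  ]
}}

```text
time_s: 5.25
tcp_pos: [0.4944, 0.0761, 0.0615]
eef_rot: [-179.9, -0.2, -12.0]
contact_force: [-4.8, 1.6, 14.4]
gripper_width: 0.0258
```

```bash
python3 look.py pics/w6.png; python3 - <<'E'
from h import *
from plant import imaging,get_state
import time
a=[imaging.capture('wrist')['pixels'].astype(int) for _ in range(6)]
print('max change jar region',[int(np.abs(a[0]-x)[40:280,190:320].mean()*100) for x in a[1:]]); s=get_state(); print(s['time_s'],s['contact_force'],s['tcp_pos'])
E
```

```text
[0.49439924 0.076138   0.06145393] [-1.79902979e+02 -1.58690171e-01 -1.20372294e+01] 0.025817136802137854 [-4.75207638  1.59610557 14.38259021] [ 0.07971658  1.78549683 -0.07146113] err [-1.1974694   0.38909181  0.44995329]
max change jar region [47, 48, 48, 48, 47]
5.65 [-4.596674    0.67770832 13.3309973 ] [0.49438999 0.07609734 0.06145345]
```

View pics/w6.png

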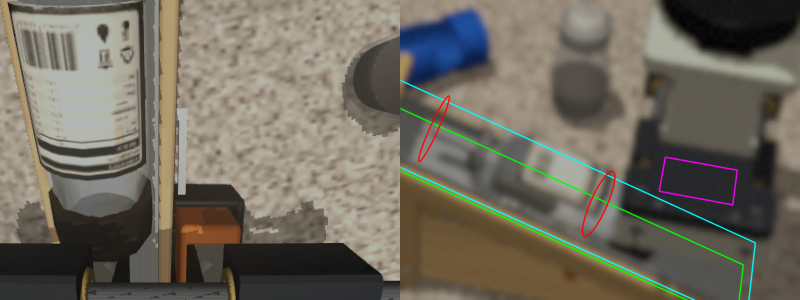

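The pose is steady and the jar isn't moving. One last check of where the jar lies along the lane, with averaged forces.

```bash
python3 - <<'E'
from h import *
from plant import imaging,get_state,models
p=[.46386,.10633,-.21145]
F=[];M=[]
for i in range(8):
    s=get_state();F.append(s['contact_force']);M.append(s['moment']); cam=wristcam(imaging.capture('wrist'),s)
print('F',np.mean(F,0).round(2),'M',np.mean(M,0).round(3),s['time_s'])
m=models.outline_of('wrist','spice_jar'); print([(round(float(d['conf']),2),np.round(d['rect'])) for d in m])
im=cam['pixels'][:,:,::-1].copy(); 
for x0,col in((.048,(0,0,255)),(.054,(0,255,255))):
    q=proj(cam,world(p,jar(x0)))
    for k in(q[:24],q[24:]): cv2.polylines(im,[np.int32(k*8)],True,col,1,16,3)
o=[cv2.resize(im,(400,300))]
cam=imaging.capture('side');off=(310,250); k=10/3
im2=cv2.resize(cam['pixels'][250:340,310:430,::-1],(400,300),interpolation=2)
for x0,col in((.048,(0,0,255)),(.054,(0,255,255))):
    q=(proj(cam,world(p,jar(x0)))-off+.5)*k
    for j in(q[:24],q[24:]): cv2.polylines(im2,[np.int32(j*8)],True,col,1,16,3)
cv2.imwrite('pics/w7.png',np.hstack([cv2.resize(im[0:300,140:540],(400,300)),im2]))
E
```

```text
F [-4.79  0.84 14.14] M [ 0.07   1.857 -0.069] 6.0
[(0.9, array([237., 151., 149., 301.])), (0.71, array([278., 162., 257., 324.]))]
```

View pics/w7.png

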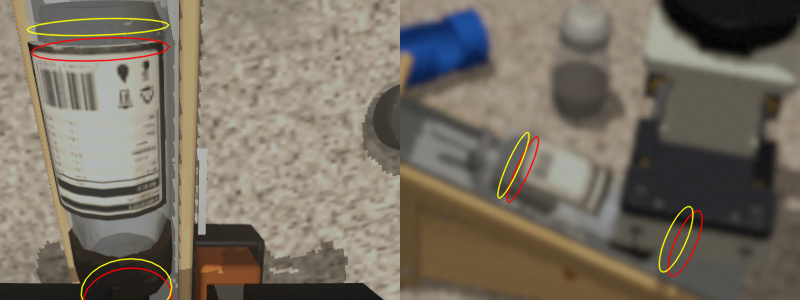

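```bash
python3 - <<'E'
from h import *
from plant import imaging,get_state
p=[.46386,.10633,-.21145]
s=get_state()
def lx(st,row,zz=.041):
    cam=wristcam(imaging.capture('wrist'),st)
    xs=np.linspace(.02,.24,2000); q=proj(cam,world(p,lane(np.c_[xs,0*xs,0*xs+zz])))
    ok=np.argmin(abs(q[:,1]-row)); return xs[ok],q[ok]
a=lx(dict(tcp_pos=[.48354,.0941,.22737],eef_rot=[-179.889,-.0817,-10.685]),103.5)
b=lx(s,217)
print('seat',a,'now',b,'moved mm',(a[0]-b[0])*1e3,'jar centre x',.157-(a[0]-b[0]))
T=world(p,[0,0,0])[0]; print('tcp rack x', (np.array(s['tcp_pos'])-T)@[np.cos(p[2]),np.sin(p[2]),0], s['contact_force'])
E
```

```text
seat (np.float64(0.1411705852926463), array([309.93873308, 103.48368224])) now (np.float64(0.10485242621310656), array([247.16947256, 217.09423173])) moved mm 36.318159079539754 jar centre x 0.12068184092046025
tcp rack x 0.036199536441745846 [-4.93532007  0.93798867 13.88466561]
```

```bash
python3 -c "
from plant import r,get_state
print(r.close_job()); s=get_state(); print(s['time_s'],s['tcp_pos'],s['contact_force'])"
```

```text
the job is handed in; nothing more can be done
None
the job is handed in; nothing more can be done
```

I pressed the eject key down with the right finger, and the jar popped out and came to rest on the lane against the left finger. I handed the job in while holding that pose. The hand-in gave no verdict.

- **Key:** the fingertip ended at z = 0.0615 m, against 0.061 m for fully down. That is about 9.5 of 10 mm, bottomed with about 14 N.
- **Jar:** it moved about 36 mm down from its seat, which puts its centre at about x = 0.121 m in the lane (allowed 0.045 to 0.137 m). It was not moving between pictures. Its cap edge lies within about 3 mm of where the finger face should be, so it should be touching, but the contact itself is inferred and not measured.
- **Bystanders:** the arm's path stayed well clear of them. I did not measure their positions again at the end.
- **Unexplained:** a steady sideways force of about 5 N down the lane stayed on the tool while holding. It is probably friction on the key. Even if all of it came from the jar, it is well under the 25 N limit.
- **Disagreement:** my first overlay guess put the cap face at 48 to 54 mm from the low end. The pictures did not match that, because the tilted cap's upper edge meets the finger first. The label shift gave about 68 mm, which fits that geometry.

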